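# Build up the column of specimen cases

### The arm

A 6-joint arm with a two-finger parallel gripper is mounted at the origin on the work surface. World frame = base frame: x ahead of the robot, y to its left, z up, the work surface at z = 0. Lengths are in m, angles in rad, forces in N, time in s.
With the tool pointing down it reaches from about 0.3 to 0.775 m from the base axis. Payload 14.6 kg.
Tool frame: the origin (TCP) lies at the very end of the fingers, on their centre line; the grasp point (between the pads) lies 19 mm behind it (tcp_to_grasp is the distance from the TCP to the grasp point, in m); y points along the fingers, z is the direction in which the jaws open and shut, and the axes are right-handed (so a half turn about y gives the same grasp; the last joint's range is limited). The gripper opens to 94 mm and grips with 3 to 60 N. Pads are 16 mm wide; open, the fingers measure 119 mm over their backs; the gripper's body (75 mm by 177 mm) begins 78 mm behind the grasp point.
Start: joints at [1.186, 0.3, 1.521, -0, 1.321, -0.067], TCP at [0.172, 0.522, 0.205] pointing down, gripper open.
Joint ranges: [-3.03, 3.03], [-0.79, 2.21], [0.23, 2.52], [-1.04, 4.18], [0, 3.07], [-2.55, 2.55]. Speed limits (rad/s): [2.22, 2.22, 2.57, 3.14, 3.14, 3.14].

### API

Orientations are given as a rotation vector (axis times angle).
In Python, from station import sense, capture, job_done, tcp_to_grasp gives the robot as it stands.
- The arm moves only by the tool arm_command, never from a script. Its argument "increments" is a list of rows, each a list of 7 numbers: the shift along the world's x, y, z in m, then the turn, a rotation vector about the world's x, y, z in rad, then the opening, from 0 (shut) to 1 (fully open). In form: [[tx, ty, tz, ax, ay, az, grip], ...]. A call has 1 to 5 rows; each row shifts and turns the commanded pose from where the row before left it; what a row does not reach is not made up. A row lasts 1/12 s, in which the tool goes at most 41.7 mm and 7.16 degrees, less where a joint would pass 70% of its speed; a pose out of reach is approached as far as the arm can. A call with a gripper value outside its range is refused whole. The fingers move at their own pace and stop on an object; the grip force is fixed at half the most. Time passes only in rows, so rows that do not move let the fingers close. It gives the time, the measured TCP pose, the force and the opening at its end, in the units of the state.
- sense(): the state, without advancing time (a new reading comes with each control period).
- capture(name): name is "scene" or "top"; returns a dict with "pixels" (420x560x3 uint8, blue, green, red), "fx", "fy", "cx", "cy" (pixels), "R" (3x3) and "t" (3): a world point X has camera coordinates R X + t. Camera axes: x right, y down, z forward; pixel columns grow to the right and rows downward; lengths in m; the calibration is good to about 2 mm. A picture is of the moment at which its call begins. There is no depth.
- job_done(): hands the job in, once; it reports no verdict.
The state is a dict: "clock": time; "joints": joint angles; "qd": joint speeds; "tau": joint torques, N m; "tool_pos": TCP position; "ee_rot": TCP orientation; "contact_force": force on the tool from outside, world axes, zero at the start; "torque": the same for the moment, N m; "opening": opening from 0.0 (shut) to 1.0 (fully open).
Only numpy, scipy, OpenCV 4.12 (cv2) and the standard library are available. Lean on these libraries where they do the work, as an engineer would, in place of code of your own. Each camera call takes 0.05 s, during which the arm holds its last target.

### The job

First stack the white specimen case squarely on the grey case in the column stand. Then pinch the blue case's two yellow tabs to free it from the dock, set it down upright on the dark mat and let go, take it again by its plain sides, and stack it squarely on the white case, all three the same way round (tabs towards the stand's two metal hoops). Lower each case until it rests on the one below before letting go, keep the grey case in its place, and leave the other things on the bench alone.

Things in the scene. Friction and masses are not known exactly. Their poses are not given: they have to be found in the camera images.
- grey_case: Grey closed specimen case, flat top and bottom: body 54 (its x) x 50 (its y) x 44 high, about 180 g; plain flat y sides; a yellow sprung tab on each x end (65 over both tabs; see blue_case_pad_front), a round metal sample on the lid. Origin: centre of the underside, z up. Loose, in the stand, its x along the stand's x within 3 degrees.
- white_case: White closed specimen case, flat top and bottom: body 54 (its x) x 50 (its y) x 44 high, about 180 g; plain flat y sides; a yellow sprung tab on each x end (65 over both tabs; see blue_case_pad_front), a round metal sample on the lid. Origin: centre of the underside, z up. It stands on the open bench.
- blue_case: Blue closed specimen case, flat top and bottom: body 54 (its x) x 50 (its y) x 44 high, about 180 g; plain flat y sides; a yellow sprung tab on each x end (65 over both tabs; see blue_case_pad_front), a round metal sample on the lid. Origin: centre of the underside, z up. Clipped in the dock, its x along the dock's x, underside 10 above the bench.
- blue_case_tab_front (a joint): how far the blue case's tab on its -x end is pressed in (m): 0 out, 0.005 fully in. The spring takes about 2.5 N to start and 5 N fully in. Pressed in more than 0.0035 its hook clears the dock's lip.
- blue_case_tab_back (a joint): the same for the tab on the blue case's +x end.
- blue_case_pad_front (a point): centre of the outer face of the push pad on the blue case's -x end; moves with the tab. The pad is 24 wide (y), 22 to 42 above the case's underside, and stands 5.5 out of the end; below it, as one piece, a hook 20 wide, 1 to 4 above the underside, stands out as far. All three cases have such tabs at both x ends.
- blue_case_pad_back (a point): the same for the push pad on the +x end.
- dock: Fixed dock: black floor 100 (x) x 72 (y) x 10 high; grey walls on its y sides, 50 long, tops 50 above the bench, 2.5 from the case: no room for fingers there. At its x ends low steel lips 30 wide, 29 to 40 from centre, tops 19 above the bench, catch the case's hooks; fingers have room above. With both tabs in, the case lifts straight up. Origin: underside centre.
- stand: Fixed column stand: black base 110 (x) x 80 (y) x 10 high carrying the grey case; at each x end an upright aluminium hoop of two 8 mm posts (28 apart in y) and a top bar 36 wide, top 118 above the bench; the hoops' inner faces are 83 apart, 9 from the tabs of a centred case: too narrow for fingers. Its y sides are open. Origin: underside centre.
- mat: Dark rubber put-down mat fixed on the bench, 150 x 150 x 3 thick. Origin: centre of the underside.
- mount_a: Bystander, to be left alone: round black specimen mount with a steel-grey centre, 40 dia x 22 high; origin at the centre of its underside.
- mount_b: Bystander, to be left alone: round black specimen mount with a copper centre, 40 dia x 22 high; origin at the centre of its underside.
- tube: Bystander, to be left alone: dark steel tube piece standing upright, 52 dia x 55 high; origin at the centre of its underside.
- bottle: Bystander, to be left alone: white bottle with a blue cap, 60 dia x 150 high; origin at the centre of its underside.
- dish: Bystander, to be left alone: shallow glass dish, 90 dia x 18 high; origin at the centre of its underside.
- driver: Bystander, to be left alone: grey-handled screwdriver lying on the bench, about 200 long; origin at the centre of its underside (near its middle).
- jar: Bystander, to be left alone: amber jar with black lid, 56 dia x 60 high; origin at the centre of its underside.
Not all that is in view belongs to the job. Of the things that look like the mat, the larger one is meant.

How it is judged:
By the outcome, as a careful person would: the job done as asked, in the order asked, and still so for the second after the job is handed in, with the robot touching nothing.
It also fails if it takes over 72 s, if anything falls off the work surface, if the arm or the gripper's body presses on something with over 40 N, if the wrist force passes 120 N, or if a joint passes its speed limit or range.

## Working session

There is one attempt and no reset: what is moved stays moved. The work goes in short steps, Python scripts to look and compute and a tool call to move; the robot and the scene stay as the last step left them, time stands still between calls to the robot, and variables do not carry over. Pictures are saved under pics/ and viewed, and the job is handed in when it is done.

Besides the shell and the picture viewer there is one more tool, called after "Emit:" as name(argument=value, ...), one argument or row to a line, values as JSON. arm_command: Moves the arm, as the interface text tells. Its arguments: {"type":"object","properties":{"increments":{"type":"array"}},"required":["increments"]}

```bash
mkdir -p pics; ls; python3 - <<'E'
from station import sense,capture,tcp_to_grasp
import cv2,pickle
print(sense(),tcp_to_grasp)
for n in("scene","top"):
    c=capture(n);pickle.dump(c,open(n+"0.pkl","wb"));cv2.imwrite(f"pics/{n}0.png",c["pixels"])
    print(n,c["fx"],c["fy"],c["cx"],c["cy"],c["R"],c["t"])
E
```

```text
pics
{'clock': 0.0, 'joints': array([ 1.18638541e+00,  3.00445836e-01,  1.52161133e+00, -1.93732534e-05,
        1.32066257e+00, -6.65942373e-02]), 'qd': array([0.00085168, 0.00067479, 0.00261302, 0.0008434 , 0.00026516,
       0.00064502]), 'tau': array([ 1.86641641e-04, -5.31804943e+01, -3.52735984e+01,  7.08134053e-02,
        2.44095846e-02, -1.30118678e-04]), 'tool_pos': array([0.17177608, 0.52220759, 0.20488738]), 'ee_rot': array([-1.55747227,  0.24964092, -0.24927247]), 'contact_force': array([-0.13544491, -0.17912092,  0.10502358]), 'torque': array([-0.00607588,  0.00460085, -0.05495479]), 'opening': 1.0001583762520736} 0.0188
scene 437.5164285030126 437.5164285030126 280.95450126422054 212.1896926557364 [[ 0.84965066  0.52719454  0.01263626]
 [ 0.43667622 -0.68992924 -0.57733138]
 [-0.29564782  0.49604794 -0.81641215]] [-0.47376642 -0.19849487  1.38348186]
top 393.49584678115264 393.49584678115264 282.2935418921991 208.24243923980293 [[ 0.02032052 -0.99978358 -0.00445751]
 [-0.97616558 -0.01887654 -0.21620462]
 [ 0.21607369  0.00874466 -0.9763379 ]] [-0.01230598  0.57998799  1.16688624]
```

View pics/scene0.png

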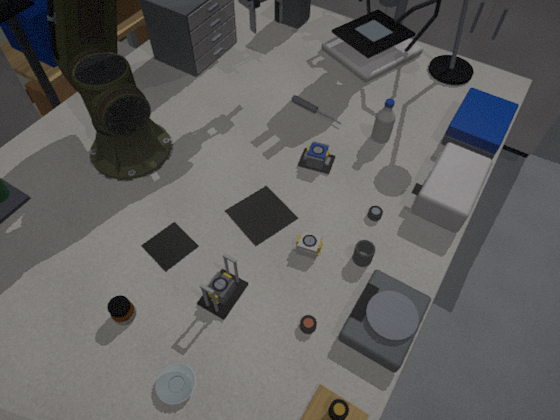

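View pics/top0.png

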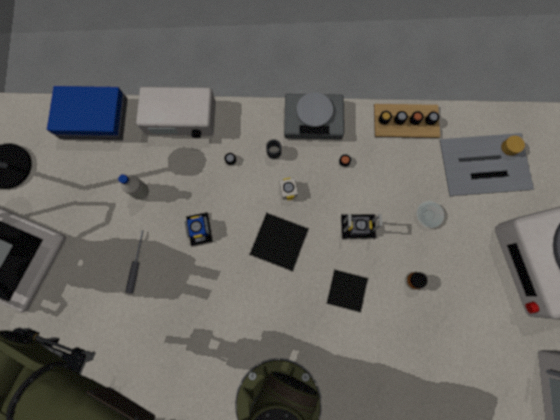

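The scene picture shows the blue case in its dock at (318,152), the white case at (309,243), the stand with the grey case at (222,288), and two dark squares at (261,214) and (170,246). The first square is larger, so it is the mat. Next I'll enlarge these areas.

```bash
python3 - <<'E'
import cv2,pickle,numpy as np
s=pickle.load(open("scene0.pkl","rb"))["pixels"];t=pickle.load(open("top0.pkl","rb"))["pixels"]
def crop(im,u,v,w,h,k):
    c=cv2.resize(im[v:v+h,u:u+w],None,fx=k,fy=k,interpolation=cv2.INTER_CUBIC)
    c=cv2.convertScaleAbs(c,alpha=1.3,beta=10)
    for i in range(0,w,10): cv2.putText(c,str(u+i),(i*k,8),0,.3,(0,0,255));cv2.line(c,(i*k,0),(i*k,4),(0,0,255))
    for i in range(0,h,10): cv2.putText(c,str(v+i),(0,i*k+4),0,.3,(0,0,255))
    return c
A=[(s,290,135,50,40,8),(s,285,225,50,40,8),(s,195,250,60,70,8),]
cs=[crop(*a) for a in A]
B=[(t,180,205,40,40,8),(t,270,168,40,40,8),(t,335,205,50,40,8)]
ct=[crop(*a) for a in B]
cv2.imwrite("pics/c1.png",np.hstack(cs[:2])); cv2.imwrite("pics/c2.png",cs[2])
cv2.imwrite("pics/c3.png",np.hstack(ct[:2])); cv2.imwrite("pics/c4.png",ct[2])
E
```

```text
(no output)
```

View pics/c1.png

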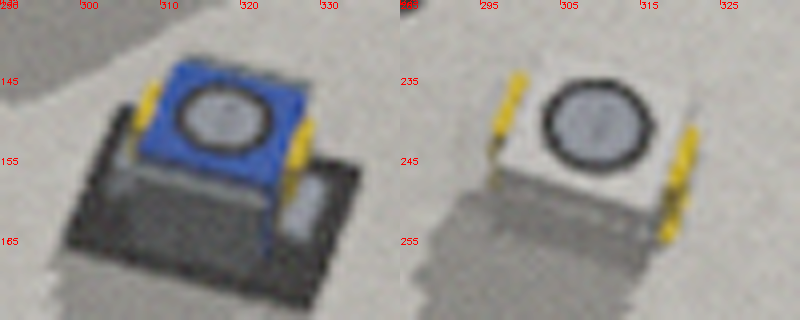

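View pics/c2.png

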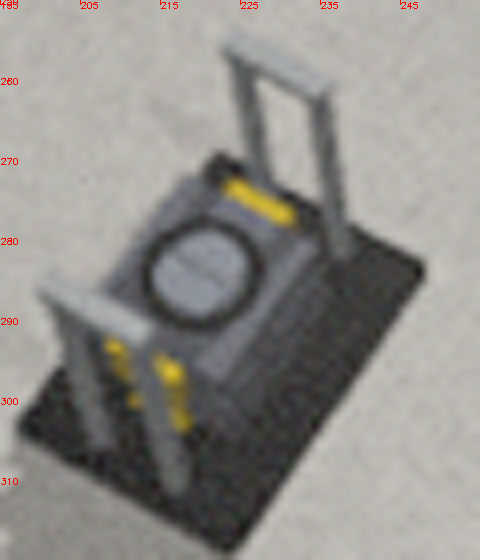

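View pics/c3.png

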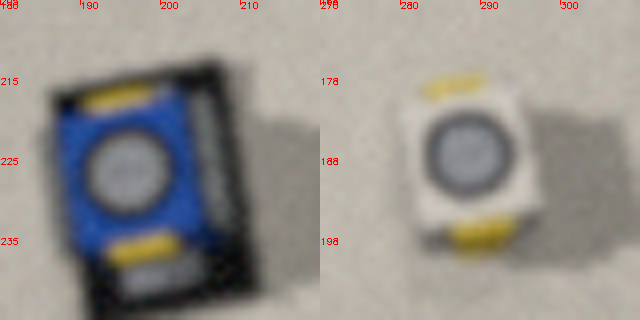

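View pics/c4.png

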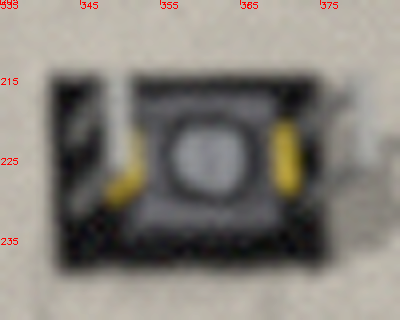

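```bash
cat > fit.py <<'E'
import numpy as np,cv2
from scipy.optimize import minimize
SS=8
def box(x0,x1,y0,y1,z0,z1,l,ltop=None):
    P=lambda x,y,z:(x,y,z)
    c=[(x0,y0),(x1,y0),(x1,y1),(x0,y1)]
    F=[([(x,y,z1) for x,y in c],ltop or l+'t')]
    for i,n in enumerate(['-y','+x','+y','-x']):
        a,b=c[i],c[(i+1)%4]
        F.append(([a+(z0,),b+(z0,),b+(z1,),a+(z1,)],l+n))
    return F
def case(z,ro=.0165,ri=.0125,n=''):
    F=box(-.027,.027,-.025,.025,z,z+.044,'b'+n)
    for s in(1,-1):
        a,b=sorted((s*.027,s*.0325))
        F+=box(a,b,-.012,.012,z+.022,z+.042,'tab'+n)
        F+=box(a,b,-.010,.010,z+.001,z+.004,'hook'+n)
    th=np.linspace(0,2*np.pi,40,endpoint=False)
    F.append(([(ro*np.cos(t),ro*np.sin(t),z+.0443) for t in th],'ring'+n))
    F.append(([(ri*np.cos(t),ri*np.sin(t),z+.0446) for t in th],'disc'+n))
    return F
def stand():
    F=box(-.055,.055,-.04,.04,0,.01,'base')
    for s in(1,-1):
        a,b=sorted((s*.0415,s*.0495))
        for y in(-.014,.014): F+=box(a,b,y-.004,y+.004,.01,.11,'post')
        F+=box(a,b,-.018,.018,.11,.118,'bar')
    return F
def dock():
    F=box(-.05,.05,-.036,.036,0,.01,'base')
    for s in(1,-1):
        a,b=sorted((s*.0275,s*.0335)); F+=box(-.025,.025,a,b,.01,.05,'wall')
        a,b=sorted((s*.029,s*.04)); F+=box(a,b,-.015,.015,.01,.019,'lip')
    return F
def xf(F,x,y,yaw):
    c,s=np.cos(yaw),np.sin(yaw);R=np.array([[c,-s,0],[s,c,0],[0,0,1]])
    return [(np.array(p)@R.T+[x,y,0],l) for p,l in F]
def proj(cam,X):
    p=np.asarray(X)@cam['R'].T+cam['t']
    return np.c_[p[:,0]/p[:,2]*cam['fx']+cam['cx'],p[:,1]/p[:,2]*cam['fy']+cam['cy']],p[:,2]
def render(cam,F,roi):
    u0,v0,w,h=roi;L=np.zeros((h*SS,w*SS),np.uint8);names={}
    C=-cam['R'].T@cam['t'];items=[]
    for P,l in F:
        n=np.cross(P[1]-P[0],P[2]-P[1])
        if n@(C-P[0])<=0: continue
        q,d=proj(cam,P);pr=-1 if l.startswith(('ring','disc')) else 0
        items.append((d.mean() if not pr else d.mean()-.002*(2 if l.startswith('disc') else 1),q,l))
    for d,q,l in sorted(items,key=lambda a:-a[0]):
        k=names.setdefault(l,len(names)+1)
        pts=((q-[u0,v0]+.5)*SS-.5)*16
        cv2.fillPoly(L,[np.round(pts).astype(np.int32)],k,shift=4)
    return L,names
def cov(L,n,h,w):
    return np.stack([(L==k).reshape(h,SS,w,SS).mean((1,3)) for k in range(n+1)],-1)
def cost(cam,F,roi,mask=None,ret=False):
    u0,v0,w,h=roi;L,names=render(cam,F,roi)
    A=cov(L,len(names),h,w).reshape(h*w,-1)
    I=cam['pixels'][v0:v0+h,u0:u0+w].reshape(-1,3).astype(float)
    m=np.ones(h*w,bool) if mask is None else mask.ravel()
    x,*_=np.linalg.lstsq(A[m],I[m],rcond=1e-3)
    r=np.clip(np.abs(A[m]@x-I[m]),0,40)
    if ret: return np.clip(A@x,0,255).reshape(h,w,3).astype(np.uint8)
    return (r**2).mean()
def auto(cam,F,pad):
    q=np.vstack([proj(cam,P)[0] for P,_ in F]);a=np.floor(q.min(0)-pad).astype(int);b=np.ceil(q.max(0)+pad).astype(int)
    return (*a,*(b-a))
def objmask(cam,F,roi,d):
    L,n=render(cam,F,roi);h,w=roi[3],roi[2]
    m=((L>0).reshape(h,SS,w,SS).mean((1,3))>0).astype(np.uint8)
    return cv2.dilate(m,np.ones((2*d+1,2*d+1)))>0
def fit(cams,build,p0,steps,d=2):
    F=build(p0);S=[]
    for c in cams:
        roi=auto(c,F,5);S.append((c,roi,objmask(c,F,roi,d)))
    f=lambda p:sum(cost(c,build(p),r,m) for c,r,m in S)
    p=np.array(p0,float)
    for k in(1,.4):
        sim=np.vstack([p]+[p+k*np.eye(len(p))[i]*steps[i] for i in range(len(p))])
        r=minimize(f,p,method='Nelder-Mead',options=dict(initial_simplex=sim,xatol=1e-5,fatol=1e-3,maxiter=250));p=r.x
    return p,r.fun
def unproj(cam,u,v,z):
    d=cam['R'].T@np.array([(u-cam['cx'])/cam['fx'],(v-cam['cy'])/cam['fy'],1]);C=-cam['R'].T@cam['t']
    return C+d*(z-C[2])/d[2]
def show(cam,F,name,k=8):
    roi=auto(cam,F,5);u,v,w,h=roi
    a=cam['pixels'][v:v+h,u:u+w];b=cost(cam,F,roi,ret=True)
    cv2.imwrite(name,cv2.resize(np.hstack([a,b]),None,fx=k,fy=k,interpolation=cv2.INTER_CUBIC))
E
cat > run1.py <<'E'
from fit import *
import pickle
s=pickle.load(open("scene0.pkl","rb"));t=pickle.load(open("top0.pkl","rb"))
pw=unproj(s,309.3,240.2,.044);pwt=unproj(t,287.9,186.8,.044);print('white',pw,pwt)
pb=unproj(s,317.5,149.2,.054);pbt=unproj(t,195.7,226,.054);print('blue',pb,pbt)
pg=unproj(s,220,283.7,.054);pgt=unproj(t,360.8,224.3,.054);print('grey',pg,pgt)
def yaw(c,a,b,z): d=unproj(c,*b,z)-unproj(c,*a,z);return np.arctan2(d[1],d[0])
W=lambda p:xf(case(0),*p[:3])
B=lambda p:xf(dock(),*p[:3])+xf(case(.01),*p[:3])
G=lambda p:xf(stand(),*p[:3])+xf(case(.01),*p[3:6])
yw=yaw(s,(299,239),(319,250),.03);yb=yaw(s,(308,149),(328,155),.04);yg=yaw(s,(212,296),(227,275),.03)
print(np.degrees([yw,yb,yg]))
for nm,f,p,st in(('W',W,[*pw[:2],yw],[.004,.004,.05]),('B',B,[*pb[:2],yb],[.004,.004,.05]),('G',G,[*pg[:2],yg,*pg[:2],yg],[.004,.004,.05]*2)):
    for cn,cs in(('s',[s]),('t',[t]),('st',[s,t])):
        q,c=fit(cs,f,p,st);print(nm,cn,np.round(q,4),np.round(np.degrees(q[2::3]),2),round(c,1))
    show(s,f(q),f'pics/f{nm}s.png',6);show(t,f(q),f'pics/f{nm}t.png',6)
E
time python3 run1.py
```

```text
white [ 0.65458317 -0.01654334  0.044     ] [ 0.65537407 -0.01721729  0.044     ]
blue [0.51854858 0.27085841 0.054     ] [0.52018465 0.2685185  0.054     ]
grey [ 0.53518351 -0.24516832  0.054     ] [ 0.53563455 -0.24666313  0.054     ]
[-1.10224724  9.87772861 92.21521377]
W s [ 0.6547 -0.0179  0.2097] [12.01] 178.7
W t [ 0.6548 -0.0179  0.2098] [12.02] 152.4
W st [ 0.6547 -0.0179  0.2126] [12.18] 333.0
B s [0.5197 0.2691 0.2234] [12.8] 83.4
B t [0.5194 0.2676 0.2305] [13.21] 156.4
B st [0.5197 0.268  0.2309] [13.23] 256.0
G s [ 0.5376 -0.2464  1.6056  0.5356 -0.2461  1.6132] [92.   92.43] 153.8
G t [ 0.5376 -0.2471  1.5954  0.5358 -0.2464  1.6353] [91.41 93.69] 152.5
G st [ 0.5376 -0.2466  1.609   0.5356 -0.2463  1.6243] [92.19 93.07] 318.3
real	1m32.618s
user	5m28.151s
sys	0m2.340s
```

```bash
cd pics; python3 - <<'E'
import cv2,numpy as np
L=[cv2.imread(f'f{n}{c}.png') for n in 'WBG' for c in 'st']
L=[cv2.resize(i,None,fx=.6,fy=.6) for i in L]
H=max(i.shape[0] for i in L)
L=[cv2.copyMakeBorder(i,0,H-i.shape[0],0,4,0) for i in L]
r=[np.hstack(L[:4]),np.hstack(L[4:])];w=max(a.shape[1] for a in r)
o=np.vstack([cv2.copyMakeBorder(a,0,0,0,w-a.shape[1],0) for a in r]);print(o.shape)
k=min(1,800/o.shape[1],600/o.shape[0]);cv2.imwrite('fall.png',cv2.resize(o,None,fx=k,fy=k))
E
```

```text
(562, 1140, 3)
```

View pics/fall.png

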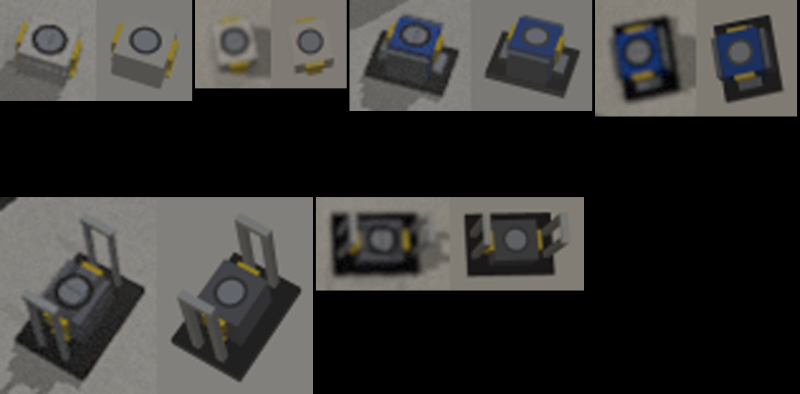

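The fits match the pictures: white at (0.655,-0.018) with yaw 12°, blue at (0.520,0.268) with yaw 13°, and grey at (0.5356,-0.2463) with yaw 92.5°. Next I need the mat, the nearby bystanders and the tool yaw.

```bash
python3 - <<'E'
from fit import *
import pickle
from scipy.spatial.transform import Rotation as R
from station import sense
s=pickle.load(open("scene0.pkl","rb"));t=pickle.load(open("top0.pkl","rb"))
M=lambda h:(lambda p:xf(box(-h,h,-h,h,0,.003,'m'),*p))
for h,uv in((.075,(261,214)),(.05,(170,246))):
    p0=[*unproj(s,*uv,.003)[:2],.0]
    b=None
    for y in(-.5,0,.5,.9):
        for cs in([s],[t]):
            q,c=fit(cs,M(h),[*p0[:2],y],[.01,.01,.2],3);print(h,np.round(q,4),round(c,1))
for n,uv,tv in(('bottle',(381,135),(138,193)),('tube',(363,262),(273,157)),('mountA',(375,218),(230,162)),('mountB',(308,328),(345,164))):
    print(n,unproj(s,*uv,0)[:2],unproj(t,*tv,0)[:2])
r=R.from_rotvec(sense()['ee_rot']).as_matrix();print(r)
E
```

```text
0.075 [ 0.485   0.0091 -0.349 ] 20.5
0.075 [ 0.4841  0.0079 -0.3488] 108.5
0.075 [ 0.4848  0.0089 -0.3489] 19.7
0.075 [ 0.4843  0.0085 -0.3636] 91.2
0.075 [0.485  0.0091 1.2208] 17.3
0.075 [0.4855 0.0085 1.2255] 85.1
0.075 [0.4848 0.0089 1.2254] 19.2
0.075 [0.4844 0.0089 1.2281] 101.8
0.05 [ 0.3355 -0.211  -0.2501] 307.0
0.05 [ 0.3359 -0.2093 -0.2131] 278.3
0.05 [ 0.3351 -0.2109 -0.2142] 311.1
0.05 [ 0.335  -0.2087 -0.2094] 264.5
0.05 [ 0.3349 -0.209   1.3654] 223.8
0.05 [ 0.3355 -0.21    1.3462] 221.5
0.05 [ 0.334  -0.211   1.3084] 243.1
0.05 [ 0.3354 -0.2095  1.3633] 248.6
bottle [0.64232015 0.48566513] [0.63678589 0.48062688]
tube [0.79774488 0.02573154] [0.77141776 0.03488048]
mountA [0.76498036 0.17255068] [0.75086997 0.17983436]
mountB [ 0.76379468 -0.20870786] [ 0.75106654 -0.20861169]
[[ 9.49931817e-01 -3.97305816e-04  3.12457012e-01]
 [-3.12457252e-01 -9.29768327e-04  9.49931366e-01]
 [-8.69006236e-05 -9.99999489e-01 -1.00735760e-03]]
```

Emit:
arm_command(
  increments=[
    [0.024,-0.027,0,0,0,0.0265,1],
    [0.024,-0.027,0,0,0,0.0265,1],
    [0.024,-0.027,0,0,0,0.0265,1],
    [0.024,-0.027,0,0,0,0.0265,1],
    [0.024,-0.027,0,0,0,0.0265,1],
  ],
)

```text
clock: 0.52
tool_pos: [0.2925, 0.3859, 0.2052]
ee_rot: [-1.566, 0.144, -0.144]
contact_force: [-0.2, 0.2, -0.3]
opening: 1.001
```

Emit:
arm_command(
  increments=[
    [0.024,-0.027,0,0,0,0.0265,1],
    [0.024,-0.027,0,0,0,0.0265,1],
    [0.024,-0.027,0,0,0,0.0265,1],
    [0.024,-0.027,0,0,0,0.0265,1],
    [0.024,-0.027,0,0,0,0.0265,1],
  ],
)

```text
clock: 0.93
tool_pos: [0.4126, 0.2508, 0.2054]
ee_rot: [-1.571, 0.041, -0.04]
contact_force: [0.9, 0.2, -0.0]
opening: 1.0
```

Emit:
arm_command(
  increments=[
    [0.024,-0.027,0,0,0,0.0265,1],
    [0.024,-0.027,0,0,0,0.0265,1],
    [0.024,-0.027,0,0,0,0.0265,1],
    [0.024,-0.027,0,0,0,0.0265,1],
    [0.024,-0.027,0,0,0,0.0265,1],
  ],
)

```text
clock: 1.35
tool_pos: [0.5327, 0.1158, 0.2052]
ee_rot: [-1.57, -0.063, 0.064]
contact_force: [0.4, 1.0, 1.0]
opening: 1.0
```

Emit:
arm_command(
  increments=[
    [0.024,-0.027,0,0,0,0.0265,1],
    [0.024,-0.027,0,0,0,0.0265,1],
    [0.024,-0.027,0,0,0,0.0265,1],
    [0.024,-0.027,0,0,0,0.0265,1],
    [0,0,0,0,0,0,1],
  ],
)

```text
clock: 1.77
tool_pos: [0.63, 0.0049, 0.204]
ee_rot: [-1.567, -0.143, 0.145]
contact_force: [-0.8, 0.1, -1.3]
opening: 1.0
```

```bash
cat > st.py <<'E'
from station import sense
from scipy.spatial.transform import Rotation as R
import numpy as np,sys
s=sense();r=R.from_rotvec(s['ee_rot']).as_matrix()
a=np.degrees(np.arctan2(r[1,2],r[0,2]))
print(round(s['clock'],2),'pos',np.round(s['tool_pos'],4),'jaw',round(a,2),'y',np.round(r[:,1],4),'F',np.round(s['contact_force'],1),'open',round(s['opening']*94,1),'j',np.round(s['joints'],2))
if len(sys.argv)>4:
    g=np.array([float(v) for v in sys.argv[1:4]]);d=float(sys.argv[4])-a
    print('need',np.round(g-s['tool_pos'],4),'turn',round(np.radians(d),4))
E
python3 st.py .6547 -.0179 .009 102.1
```

```text
1.77 pos [0.63   0.0049 0.204 ] jaw 100.52 y [-1.2e-03 -7.0e-04 -1.0e+00] F [-0.8  0.1 -1.3] open 94.0 j [-0.05  0.48  1.27 -0.    1.39 -1.8 ]
need [ 0.0247 -0.0228 -0.195 ] turn 0.0276
```

Emit:
arm_command(
  increments=[
    [0.0125,-0.0115,-0.01,0,0,0.014,1],
    [0.0125,-0.0115,-0.03,0,0,0.0136,1],
    [0,0,-0.035,0,0,0,1],
    [0,0,-0.03,0,0,0,1],
    [0,0,0,0,0,0,1],
  ],
)

```text
clock: 2.18
tool_pos: [0.6498, -0.0134, 0.0935]
ee_rot: [-1.562, -0.159, 0.175]
contact_force: [-0.5, 0.9, -0.9]
opening: 1.0
```

```bash
python3 st.py .6547 -.0179 .009 102.1
```

```text
2.18 pos [ 0.6498 -0.0134  0.0935] jaw 102.2 y [-1.040e-02  8.000e-04 -9.999e-01] F [-0.5  0.9 -0.9] open 94.0 j [-0.08  0.63  1.31  0.    1.21 -1.86]
need [ 0.0049 -0.0045 -0.0845] turn -0.0017
```

Emit:
arm_command(
  increments=[
    [0.005,-0.0045,-0.02,0,0,0,1],
    [0,0,0,0,0,0,1],
    [0,0,0,0,0,0,1],
  ],
)

```text
clock: 2.43
tool_pos: [0.6579, -0.0179, 0.0814]
ee_rot: [-1.564, -0.167, 0.168]
contact_force: [0.4, 0.1, 0.1]
opening: 1.0
```

```bash
python3 st.py .6547 -.0179 .009 102.1
```

```text
2.43 pos [ 0.6579 -0.0179  0.0814] jaw 102.22 y [-3.e-04  0.e+00 -1.e+00] F [0.4 0.1 0.1] open 94.0 j [-0.08  0.65  1.3   0.    1.19 -1.87]
need [-0.0032  0.     -0.0724] turn -0.0021
```

Emit:
arm_command(
  increments=[
    [-0.003,0.0005,-0.025,0,0,0,1],
    [0,0,-0.025,0,0,0,1],
    [0,0,-0.015,0,0,0,1],
    [0,0,-0.006,0,0,0,1],
    [0,0,0,0,0,0,1],
  ],
)

```text
clock: 2.85
tool_pos: [0.6548, -0.0173, 0.0099]
ee_rot: [-1.564, -0.167, 0.168]
contact_force: [-0.4, -0.2, 0.1]
opening: 1.001
```

```bash
python3 st.py .6547 -.0179 .009 102.1; python3 - <<'E'
from station import capture
import cv2
c=capture("scene")["pixels"][190:290,250:370]
cv2.imwrite("pics/g1.png",cv2.resize(c,None,fx=6,fy=6,interpolation=2))
E
```

```text
2.85 pos [ 0.6548 -0.0173  0.0099] jaw 102.23 y [-3.e-04  0.e+00 -1.e+00] F [-0.4 -0.2  0.1] open 94.1 j [-0.08  0.73  1.35  0.    1.06 -1.87]
need [-0.0001 -0.0006 -0.0009] turn -0.0023
```

View pics/g1.png

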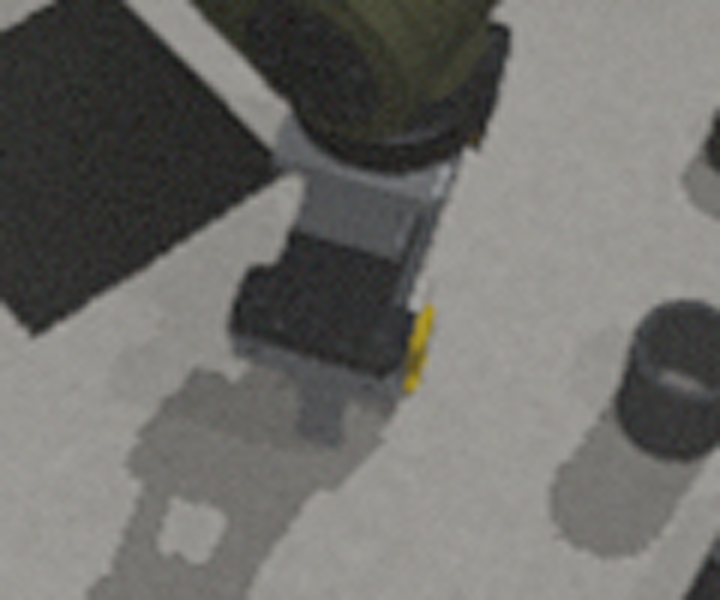

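The gripper straddles the white case at about (308,245), with the right tab showing at (319,248). I'll close it now.

Emit:
arm_command(
  increments=[
    [0,0,0,0,0,0,0],
    [0,0,0,0,0,0,0],
    [0,0,0,0,0,0,0],
    [0,0,0,0,0,0,0],
    [0,0,0,0,0,0,0],
  ],
)

```text
clock: 3.32
tool_pos: [0.655, -0.0176, 0.0099]
ee_rot: [-1.564, -0.168, 0.167]
contact_force: [0.2, 0.5, 1.3]
opening: 0.68
```

Emit:
arm_command(
  increments=[
    [0,0,0,0,0,0,0],
    [0,0,0,0,0,0,0],
  ],
)

```text
clock: 3.48
tool_pos: [0.6549, -0.0176, 0.0095]
ee_rot: [-1.564, -0.167, 0.167]
contact_force: [1.2, -3.5, 0.7]
opening: 0.541
```

```bash
python3 st.py .6547 -.0179 .009 102.1
```

```text
3.48 pos [ 0.6549 -0.0176  0.0095] jaw 102.22 y [ 1.e-04 -1.e-04 -1.e+00] F [ 1.2 -3.5  0.7] open 50.8 j [-0.08  0.74  1.35 -0.    1.06 -1.87]
need [-0.0002 -0.0003 -0.0005] turn -0.0021
```

Emit:
arm_command(
  increments=[
    [0,0,0,0,0,0,0],
    [0,0,0,0,0,0,0],
    [0,0,0.01,0,0,0,0],
    [0,0,0.035,0,0,0,0],
    [0,0,0.035,0,0,0,0],
  ],
)

```text
clock: 3.9
tool_pos: [0.6538, -0.0175, 0.0894]
ee_rot: [-1.564, -0.165, 0.17]
contact_force: [1.4, 0.2, -0.7]
opening: 0.534
```

Emit:
arm_command(
  increments=[
    [0,0,0.035,0,0,0,0],
    [0,0,0.035,0,0,0,0],
    [-0.008,-0.015,0,0,0,-0.1,0],
    [-0.008,-0.015,0,0,0,-0.115,0],
    [-0.008,-0.015,0,0,0,-0.115,0],
  ],
)

```text
clock: 4.32
tool_pos: [0.6305, -0.0629, 0.1605]
ee_rot: [-1.569, 0.095, -0.096]
contact_force: [0.1, -0.2, -2.8]
opening: 0.529
```

```bash
python3 st.py .5356 -.2463 .16 2.8
```

```text
4.32 pos [ 0.6305 -0.0629  0.1605] jaw 83.03 y [ 8.e-04 -1.e-04 -1.e+00] F [ 0.1 -0.2 -2.8] open 49.7 j [-0.16  0.52  1.32 -0.    1.3  -1.61]
need [-0.0949 -0.1834 -0.0005] turn -1.4003
```

Emit:
arm_command(
  increments=[
    [-0.008,-0.0153,0,0,0,-0.116,0],
    [-0.008,-0.0153,0,0,0,-0.116,0],
    [-0.008,-0.0153,0,0,0,-0.116,0],
    [-0.008,-0.0153,0,0,0,-0.116,0],
    [-0.008,-0.0153,0,0,0,-0.116,0],
  ],
)

```text
clock: 4.73
tool_pos: [0.5902, -0.1397, 0.16]
ee_rot: [-1.5, 0.55, -0.55]
contact_force: [0.6, 0.0, -1.7]
opening: 0.53
```

Emit:
arm_command(
  increments=[
    [-0.008,-0.0153,0,0,0,-0.116,0],
    [-0.008,-0.0153,0,0,0,-0.116,0],
    [-0.008,-0.0153,0,0,0,-0.116,0],
    [-0.008,-0.0153,0,0,0,-0.116,0],
    [-0.008,-0.0153,0,0,0,-0.116,0],
  ],
)

```text
clock: 5.15
tool_pos: [0.5503, -0.2162, 0.16]
ee_rot: [-1.332, 0.994, -0.994]
contact_force: [0.5, -0.5, -2.8]
opening: 0.531
```

Emit:
arm_command(
  increments=[
    [-0.008,-0.0153,0,0,0,-0.116,0],
    [-0.007,-0.0153,0,0,0,-0.116,0],
    [0,0,0,0,0,0,0],
    [0,0,0,0,0,0,0],
  ],
)

```text
clock: 5.48
tool_pos: [0.5356, -0.2465, 0.1598]
ee_rot: [-1.238, 1.163, -1.163]
contact_force: [0.2, 0.6, -2.1]
opening: 0.531
```

```bash
python3 st.py .5356 -.2463 .16 2.8; python3 - <<'E'
from station import capture
import cv2,pickle
for n in("scene","top"):
    c=capture(n);pickle.dump(c,open(n+"1.pkl","wb"))
    u,v=(160,215) if n=="scene" else (300,170)
    c=c["pixels"][v:v+110,u:u+130]
    cv2.imwrite(f"pics/h1{n}.png",cv2.resize(c,None,fx=6,fy=5,interpolation=2))
E
```

```text
5.48 pos [ 0.5356 -0.2465  0.1598] jaw 3.61 y [ 1.e-04  1.e-04 -1.e+00] F [ 0.2  0.6 -2.1] open 49.9 j [-0.49  0.43  1.46  0.    1.26 -0.56]
need [-0.      0.0002  0.0002] turn -0.0141
```

View pics/h1scene.png

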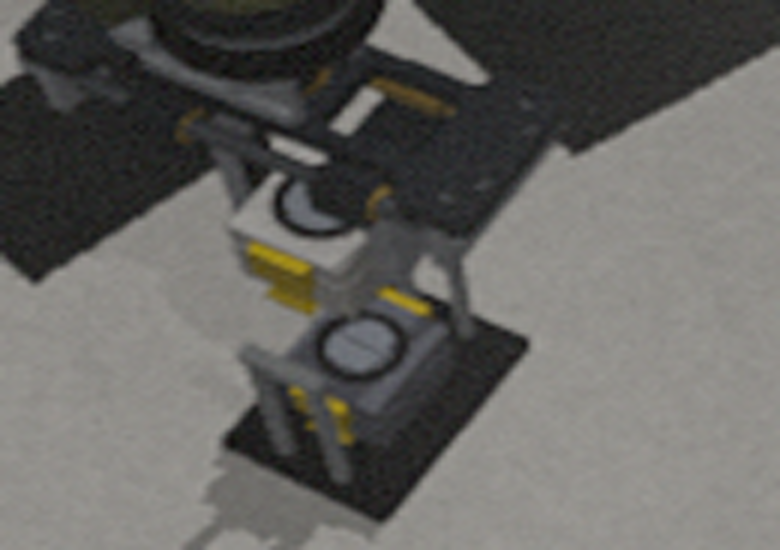

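View pics/h1top.png

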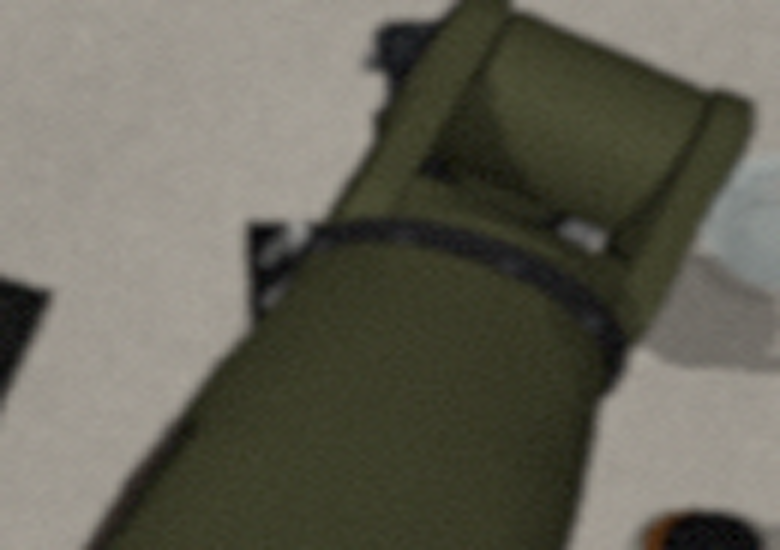

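```bash
cat > ov.py <<'E'
from fit import *
import pickle
def overlay(cam,F,name,k=8,pad=8,col=(0,255,0)):
    roi=auto(cam,F,pad);u,v,w,h=roi
    im=cv2.resize(cam['pixels'][v:v+h,u:u+w],None,fx=k,fy=k,interpolation=2)
    C=-cam['R'].T@cam['t']
    for P,l in F:
        n=np.cross(P[1]-P[0],P[2]-P[1])
        if n@(C-P[0])<=0: continue
        q=(proj(cam,P)[0]-[u,v]+.5)*k-.5
        cv2.polylines(im,[np.round(q).astype(int)],True,col,1)
    cv2.imwrite(name,im)
E
python3 - <<'E'
from ov import *
s=pickle.load(open("scene1.pkl","rb"))
F=xf(case(.1503),.5356,-.2465,np.radians(93.6))+xf(stand(),.5376,-.2466,np.radians(92.1))+xf(case(.01),.5356,-.2463,np.radians(92.8))
overlay(s,F,"pics/o1.png",7)
E
```

```text
(no output)
```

View pics/o1.png

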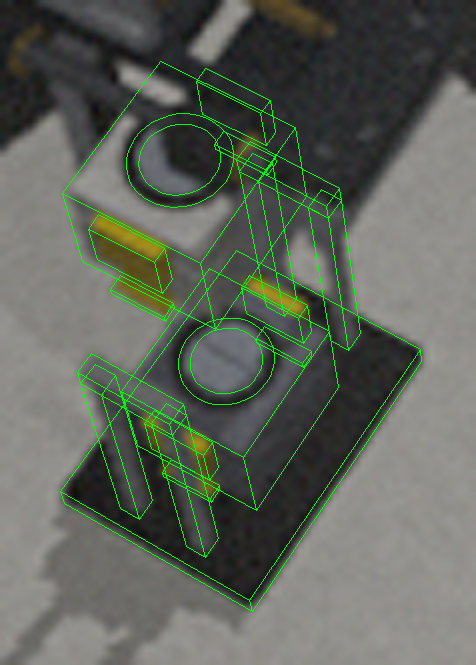

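The overlay matches both the held white case and the stand to within a pixel. I'll trim the yaw and lower the case.

Emit:
arm_command(
  increments=[
    [0,0,-0.02,0,0,-0.013,0],
    [0,0,-0.025,0,0,0,0],
    [0,0,-0.025,0,0,0,0],
    [0,0,-0.014,0,0,0,0],
    [0,0,-0.006,0,0,0,0],
  ],
)

```text
clock: 6.0
tool_pos: [0.5353, -0.2448, 0.0672]
ee_rot: [-1.234, 1.174, -1.168]
contact_force: [0.0, -0.5, -3.7]
opening: 0.531
```

Emit:
arm_command(
  increments=[
    [0,0,0,0,0,0,0],
    [0,0,0,0,0,0,0],
  ],
)

```text
clock: 6.17
tool_pos: [0.5364, -0.2459, 0.0703]
ee_rot: [-1.232, 1.171, -1.173]
contact_force: [-0.1, 0.6, -1.9]
opening: 0.534
```

```bash
python3 st.py .5356 -.2463 .0635 2.8
```

```text
6.17 pos [ 0.5364 -0.2459  0.0703] jaw 2.89 y [ 7.e-04 -4.e-04 -1.e+00] F [-0.1  0.6 -1.9] open 50.2 j [-0.49  0.53  1.53  0.    1.08 -0.54]
need [-0.0008 -0.0004 -0.0068] turn -0.0016
```

Emit:
arm_command(
  increments=[
    [0,0,-0.002,0,0,0,0],
    [0,0,-0.002,0,0,0,0],
    [0,0,0,0,0,0,0],
    [0,0,0,0,0,0,0],
  ],
)

```text
clock: 6.5
tool_pos: [0.536, -0.2462, 0.0658]
ee_rot: [-1.232, 1.172, -1.173]
contact_force: [0.1, 0.0, -2.4]
opening: 0.529
```

```bash
python3 st.py .5356 -.2463 .0635 2.8
```

```text
6.5 pos [ 0.536  -0.2462  0.0658] jaw 2.82 y [ 4.e-04 -2.e-04 -1.e+00] F [ 0.1  0.  -2.4] open 49.7 j [-0.49  0.53  1.54  0.    1.07 -0.54]
need [-0.0004 -0.0001 -0.0023] turn -0.0004
```

Emit:
arm_command(
  increments=[
    [-0.0004,0,-0.001,0,0,0,0],
    [0,0,-0.001,0,0,0,0],
    [0,0,0,0,0,0,0],
  ],
)

```text
clock: 6.75
tool_pos: [0.5355, -0.2462, 0.0635]
ee_rot: [-1.232, 1.173, -1.173]
contact_force: [-1.0, -0.0, -1.7]
opening: 0.53
```

Emit:
arm_command(
  increments=[
    [0,0,-0.0005,0,0,0,0],
    [0,0,0,0,0,0,0],
  ],
)

```text
clock: 6.92
tool_pos: [0.5355, -0.2462, 0.0635]
ee_rot: [-1.232, 1.173, -1.173]
contact_force: [-2.3, 1.9, 4.9]
opening: 0.527
```

Emit:
arm_command(
  increments=[
    [0,0,-0.0005,0,0,0,0],
    [0,0,0,0,0,0,0],
  ],
)

```text
clock: 7.08
tool_pos: [0.5355, -0.2462, 0.0634]
ee_rot: [-1.232, 1.173, -1.173]
contact_force: [-5.8, 2.4, 10.9]
opening: 0.529
```

It made contact exactly where expected. I'll ease the load and release.

Emit:
arm_command(
  increments=[
    [0,0,0.0007,0,0,0,0],
    [0,0,0,0,0,0,1],
    [0,0,0,0,0,0,1],
    [0,0,0,0,0,0,1],
    [0,0,0,0,0,0,1],
  ],
)

```text
clock: 7.5
tool_pos: [0.5355, -0.2462, 0.063]
ee_rot: [-1.232, 1.173, -1.173]
contact_force: [0.0, 0.4, 0.2]
opening: 0.78
```

Emit:
arm_command(
  increments=[
    [0,0,0,0,0,0,1],
    [0,0,0.02,0,0,0,1],
    [0,0,0.035,0,0,0,1],
    [0,0,0.035,0,0,0,1],
    [0,0,0.04,0,0,0,1],
  ],
)

```text
clock: 7.92
tool_pos: [0.5349, -0.2458, 0.1938]
ee_rot: [-1.233, 1.175, -1.171]
contact_force: [0.2, 0.9, -0.1]
opening: 1.001
```

```bash
python3 st.py .5197 .268 .2 13.1
```

```text
7.92 pos [ 0.5349 -0.2458  0.1938] jaw 2.82 y [-1.7e-03  9.0e-04 -1.0e+00] F [ 0.2  0.9 -0.1] open 94.1 j [-0.49  0.4   1.42  0.    1.33 -0.54]
need [-0.0152  0.5138  0.0062] turn 0.1795
```

Emit:
arm_command(
  increments=[
    [-0.001,0.0365,0,0,0,0.013,1],
    [-0.001,0.0365,0,0,0,0.013,1],
    [-0.001,0.0365,0,0,0,0.013,1],
    [-0.001,0.0365,0,0,0,0.013,1],
    [-0.001,0.0365,0,0,0,0.013,1],
  ],
)

```text
clock: 8.33
tool_pos: [0.5301, -0.062, 0.1933]
ee_rot: [-1.261, 1.124, -1.125]
contact_force: [1.9, 0.7, -0.3]
opening: 1.0
```

```bash
python3 - <<'E'
from ov import *
from station import capture
s=capture("scene");t=capture("top");pickle.dump((s,t),open("p2.pkl","wb"))
F=xf(case(.054),.5356,-.2463,np.radians(92.8))+xf(case(.01),.5356,-.2463,np.radians(92.8))+xf(stand(),.5376,-.2466,np.radians(92.1))
overlay(s,F,"pics/o2.png",7);overlay(t,F,"pics/o2t.png",8)
E
```

```text
(no output)
```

View pics/o2.png

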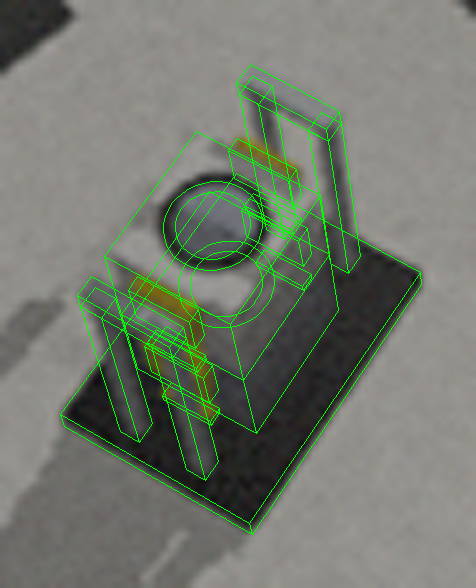

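View pics/o2t.png

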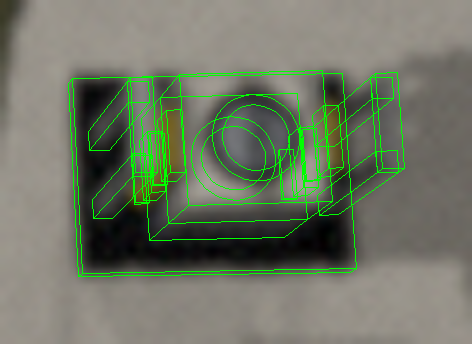

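The white case sits on the grey one, and the lid circle is at scene (220,272). I'll fit the numbers, then continue to the blue case.

```bash
python3 - <<'E'
from ov import *
s,t=pickle.load(open("p2.pkl","rb"))
st=xf(stand(),.5376,-.2466,np.radians(92.1))
G=lambda p:st+xf(case(.054,n='w'),*p[:3])+xf(case(.01,n='g'),*p[3:6])
for cs in([s],[t]):
    q,c=fit(cs,G,[.5356,-.2463,1.62]*2,[.003,.003,.03]*2);print(np.round(q,4),np.degrees(q[2::3]),c)
E
python3 st.py .5197 .268 .2 13.1
```

```text
[ 0.5353 -0.2441  1.6188  0.5352 -0.2454  1.6207] [92.74864585 92.86106483] 212.07306886372504
[ 0.5354 -0.2455  1.6096  0.5377 -0.2447  1.6246] [92.22076849 93.08206604] 228.04518118355685
8.43 pos [ 0.5303 -0.0596  0.1934] jaw 6.81 y [ 4.e-04  5.e-04 -1.e+00] F [-0.1 -1.8  0.3] open 94.4 j [-0.18  0.27  1.58  0.    1.28 -0.3 ]
need [-0.0106  0.3276  0.0066] turn 0.1098
```

Emit:
arm_command(
  increments=[
    [-0.001,0.0365,0,0,0,0.013,1],
    [-0.001,0.0365,0,0,0,0.013,1],
    [-0.001,0.0365,0,0,0,0.013,1],
    [-0.001,0.0365,0,0,0,0.013,1],
    [-0.001,0.0365,0,0,0,0.013,1],
  ],
)

```text
clock: 8.85
tool_pos: [0.5253, 0.1201, 0.1932]
ee_rot: [-1.289, 1.076, -1.076]
contact_force: [1.0, -0.5, 0.1]
opening: 1.002
```

Emit:
arm_command(
  increments=[
    [-0.001,0.0365,0,0,0,0.013,1],
    [-0.001,0.0365,0,0,0,0.013,1],
    [-0.001,0.0365,0,0,0,0.013,1],
    [-0.001,0.0365,0,0,0,0.013,1],
    [0,0,0,0,0,0,1],
  ],
)

```text
clock: 9.27
tool_pos: [0.5208, 0.2695, 0.1928]
ee_rot: [-1.311, 1.034, -1.033]
contact_force: [-0.8, -0.7, -0.5]
opening: 0.998
```

```bash
python3 st.py .5197 .268 .023 13.1
```

```text
9.27 pos [0.5208 0.2695 0.1928] jaw 13.5 y [-3.e-04  8.e-04 -1.e+00] F [-0.8 -0.7 -0.5] open 93.8 j [0.41 0.39 1.43 0.   1.32 0.18]
need [-0.0011 -0.0015 -0.1698] turn -0.007
```

Emit:
arm_command(
  increments=[
    [-0.001,-0.0005,-0.035,0,0,-0.006,1],
    [0,0,-0.035,0,0,0,1],
    [0,0,-0.035,0,0,0,1],
    [0,0,-0.025,0,0,0,1],
    [0,0,0,0,0,0,1],
  ],
)

```text
clock: 9.68
tool_pos: [0.5183, 0.2627, 0.058]
ee_rot: [-1.315, 1.046, -1.04]
contact_force: [-0.7, -0.2, -0.9]
opening: 1.003
```

Emit:
arm_command(
  increments=[
    [0,0,0,0,0,0,1],
    [0,0,0,0,0,0,1],
  ],
)

```text
clock: 9.85
tool_pos: [0.5216, 0.2644, 0.0651]
ee_rot: [-1.305, 1.041, -1.043]
contact_force: [-0.0, -0.9, 0.3]
opening: 1.0
```

```bash
python3 st.py .5197 .268 .023 13.1; python3 - <<'E'
from station import capture
import cv2
c=capture("scene")["pixels"][90:190,260:380]
cv2.imwrite("pics/g2.png",cv2.resize(c,None,fx=6,fy=6,interpolation=2))
E
```

```text
9.85 pos [0.5216 0.2644 0.0651] jaw 12.87 y [ 2.2e-03  9.0e-04 -1.0e+00] F [-0.  -0.9  0.3] open 94.0 j [ 0.41  0.52  1.56 -0.    1.06  0.18]
need [-0.0019  0.0036 -0.0421] turn 0.0039
```

View pics/g2.png

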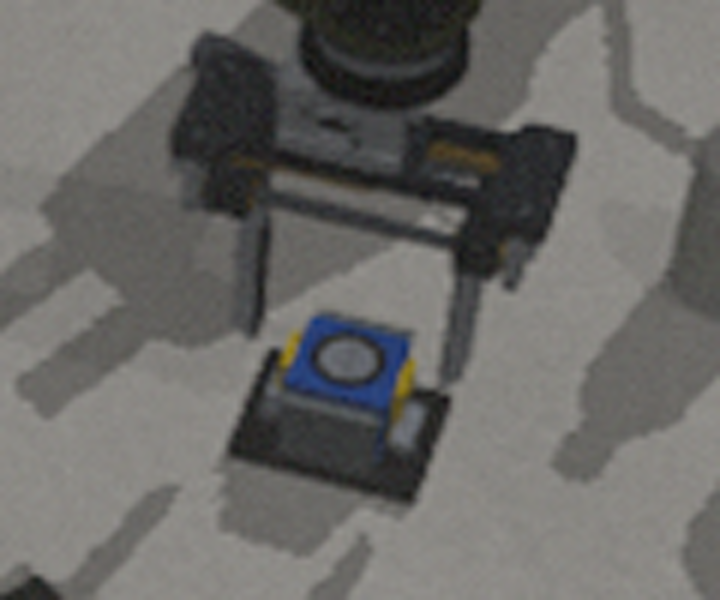

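Emit:
arm_command(
  increments=[
    [0,0.002,0,0,0,0.002,1],
    [0,0,0,0,0,0,1],
  ],
)

```text
clock: 10.07
tool_pos: [0.5211, 0.2668, 0.0647]
ee_rot: [-1.306, 1.039, -1.041]
contact_force: [-0.4, 0.2, 0.4]
opening: 1.001
```

```bash
python3 st.py .5197 .268 .023 13.1
```

```text
10.07 pos [0.5211 0.2668 0.0647] jaw 13.03 y [ 0.0022  0.001  -1.    ] F [-0.4  0.2  0.4] open 94.1 j [0.41 0.52 1.55 0.   1.06 0.18]
need [-0.0014  0.0012 -0.0417] turn 0.0013
```

Emit:
arm_command(
  increments=[
    [-0.0014,0.001,-0.015,0,0,0,1],
    [0,0,-0.015,0,0,0,1],
    [0,0,-0.008,0,0,0,1],
    [0,0,-0.002,0,0,0,1],
    [0,0,0,0,0,0,1],
  ],
)

```text
clock: 10.48
tool_pos: [0.5191, 0.2673, 0.0232]
ee_rot: [-1.308, 1.04, -1.04]
contact_force: [-0.0, -0.3, 0.2]
opening: 1.005
```

```bash
python3 st.py .5197 .268 .023 13.1
```

```text
10.48 pos [0.5191 0.2673 0.0232] jaw 13.01 y [-3.e-04 -2.e-04 -1.e+00] F [-0.  -0.3  0.2] open 94.5 j [ 0.41  0.58  1.58 -0.    0.98  0.19]
need [ 0.0006  0.0007 -0.0002] turn 0.0015
```

Emit:
arm_command(
  increments=[
    [0.0005,0.0006,0.0005,0,0,0,0],
    [0,0,0,0,0,0,0],
    [0,0,0,0,0,0,0],
    [0,0,0,0,0,0,0],
    [0,0,0,0,0,0,0],
  ],
)

```text
clock: 10.9
tool_pos: [0.5197, 0.268, 0.024]
ee_rot: [-1.308, 1.04, -1.04]
contact_force: [0.1, 0.5, 3.0]
opening: 0.68
```

Emit:
arm_command(
  increments=[
    [0,0,0,0,0,0,0],
    [0,0,0,0,0,0,0],
    [0,0,0,0,0,0,0],
    [0,0,0,0,0,0,0],
    [0,0,0,0,0,0,0],
  ],
)

```text
clock: 11.32
tool_pos: [0.5198, 0.2681, 0.0242]
ee_rot: [-1.307, 1.04, -1.04]
contact_force: [-1.2, -1.3, 4.3]
opening: 0.572
```

```bash
python3 st.py .5197 .268 .023 13.1
```

```text
11.32 pos [0.5198 0.2681 0.0242] jaw 13.01 y [ 6.e-04  3.e-04 -1.e+00] F [-1.2 -1.3  4.3] open 53.8 j [0.41 0.58 1.57 0.   0.99 0.19]
need [-0.0001 -0.0001 -0.0012] turn 0.0016
```

The opening of 53.8 mm means both tabs are fully in. I'll lift slowly.

Emit:
arm_command(
  increments=[
    [0,0,0.004,0,0,0,0],
    [0,0,0.006,0,0,0,0],
    [0,0,0.01,0,0,0,0],
  ],
)

```text
clock: 11.57
tool_pos: [0.519, 0.2677, 0.0434]
ee_rot: [-1.31, 1.041, -1.04]
contact_force: [-0.1, -0.4, -1.1]
opening: 0.574
```

```bash
python3 st.py .5197 .268 .1 13.1; python3 - <<'E'
from station import capture
import cv2
c=capture("scene")["pixels"][90:190,260:380]
cv2.imwrite("pics/g3.png",cv2.resize(c,None,fx=6,fy=6,interpolation=2))
E
```

```text
11.57 pos [0.519  0.2677 0.0434] jaw 13.01 y [-1.6e-03 -7.0e-04 -1.0e+00] F [-0.1 -0.4 -1.1] open 53.9 j [ 0.41  0.55  1.57 -0.    1.02  0.19]
need [0.0007 0.0003 0.0566] turn 0.0015
```

View pics/g3.png

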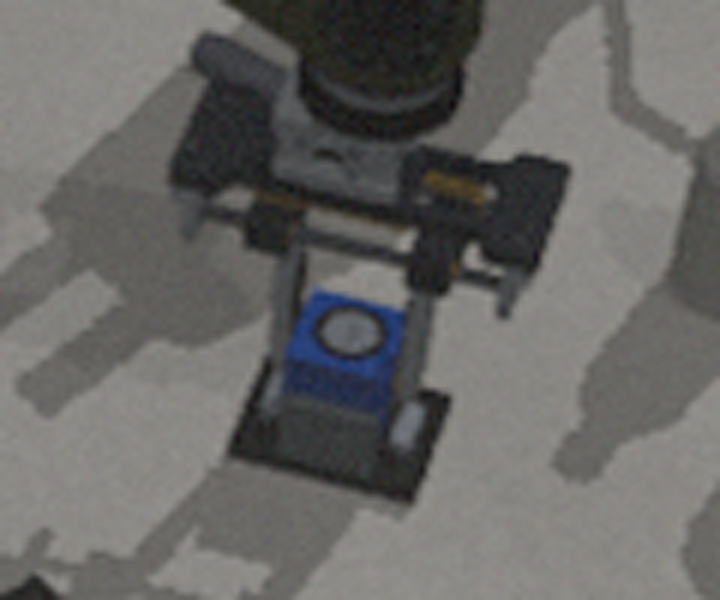

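The blue case is free and rising, with its lid at (318,145). I'll lift it and carry it to the mat.

Emit:
arm_command(
  increments=[
    [0,0,0.03,0,0,0,0],
    [0,0,0.035,0,0,0,0],
    [-0.003,-0.0216,0,0,0,0.116,0],
    [-0.003,-0.0216,0,0,0,0.116,0],
    [-0.003,-0.0216,0,0,0,0.116,0],
  ],
)

```text
clock: 12.03
tool_pos: [0.5105, 0.2026, 0.1097]
ee_rot: [-1.429, 0.77, -0.772]
contact_force: [1.2, -0.4, -1.5]
opening: 0.575
```

Emit:
arm_command(
  increments=[
    [-0.003,-0.0216,0,0,0,0.116,0],
    [-0.003,-0.0216,0,0,0,0.116,0],
    [-0.003,-0.0216,0,0,0,0.116,0],
    [-0.003,-0.0216,0,0,0,0.116,0],
    [-0.003,-0.0216,0,0,0,0.116,0],
  ],
)

```text
clock: 12.45
tool_pos: [0.4954, 0.0942, 0.1092]
ee_rot: [-1.547, 0.321, -0.322]
contact_force: [-0.4, 0.2, -1.1]
opening: 0.572
```

Emit:
arm_command(
  increments=[
    [-0.003,-0.0216,0,0,0,0.116,0],
    [-0.003,-0.0216,0,0,0,0.116,0],
    [-0.003,-0.0216,0,0,0,0.116,0],
    [-0.003,-0.0216,0,0,0,0.116,0],
    [0,0,0,0,0,0,0],
  ],
)

```text
clock: 12.87
tool_pos: [0.4833, 0.0061, 0.1092]
ee_rot: [-1.571, -0.044, 0.043]
contact_force: [0.2, 0.1, -1.1]
opening: 0.575
```

```bash
python3 st.py .485 .009 .0175 92.6
```

```text
12.87 pos [0.4833 0.0061 0.1092] jaw 93.18 y [ 5.e-04 -6.e-04 -1.e+00] F [ 0.2  0.1 -1.1] open 54.0 j [-0.06  0.26  1.81 -0.    1.07 -1.69]
need [ 0.0017  0.0029 -0.0917] turn -0.0102
```

Emit:
arm_command(
  increments=[
    [0.0015,0.002,-0.03,0,0,-0.01,0],
    [0,0,-0.03,0,0,0,0],
    [0,0,-0.02,0,0,0,0],
    [0,0,-0.006,0,0,0,0],
    [0,0,0,0,0,0,0],
  ],
)

```text
clock: 13.28
tool_pos: [0.4845, 0.011, 0.0219]
ee_rot: [-1.57, -0.028, 0.031]
contact_force: [-0.0, -0.1, -1.4]
opening: 0.574
```

Emit:
arm_command(
  increments=[
    [0,0,0,0,0,0,0],
    [0,0,-0.002,0,0,0,0],
    [0,0,0,0,0,0,0],
  ],
)

```text
clock: 13.53
tool_pos: [0.4857, 0.0108, 0.0217]
ee_rot: [-1.571, -0.032, 0.028]
contact_force: [-0.7, 0.2, -1.3]
opening: 0.573
```

```bash
python3 st.py .485 .009 .0172 92.6
```

```text
13.53 pos [0.4857 0.0108 0.0217] jaw 92.19 y [ 2.e-03 -1.e-04 -1.e+00] F [-0.7  0.2 -1.3] open 53.8 j [-0.05  0.41  1.86  0.    0.87 -1.66]
need [-0.0007 -0.0018 -0.0045] turn 0.0072
```

Emit:
arm_command(
  increments=[
    [0,0,-0.0015,0,0,0,0],
    [0,0,-0.0015,0,0,0,0],
    [0,0,0,0,0,0,0],
    [0,0,0,0,0,0,0],
  ],
)

```text
clock: 13.87
tool_pos: [0.4851, 0.0108, 0.0177]
ee_rot: [-1.571, -0.03, 0.03]
contact_force: [0.6, -0.0, -0.8]
opening: 0.572
```

Emit:
arm_command(
  increments=[
    [0,0,-0.001,0,0,0,0],
    [0,0,0,0,0,0,0],
  ],
)

```text
clock: 14.03
tool_pos: [0.4853, 0.0107, 0.0172]
ee_rot: [-1.571, -0.031, 0.03]
contact_force: [-3.1, 0.6, 6.3]
opening: 0.573
```

Emit:
arm_command(
  increments=[
    [0,0,-0.0005,0,0,0,0],
    [0,0,0,0,0,0,0],
  ],
)

```text
clock: 14.2
tool_pos: [0.4854, 0.0107, 0.0172]
ee_rot: [-1.571, -0.031, 0.03]
contact_force: [-6.7, -0.3, 14.9]
opening: 0.574
```

Contact came at 0.0172, as predicted. I'll ease off, release and rise.

Emit:
arm_command(
  increments=[
    [0,0,0.001,0,0,0,0],
    [0,0,0,0,0,0,1],
    [0,0,0,0,0,0,1],
    [0,0,0,0,0,0,1],
    [0,0,0,0,0,0,1],
  ],
)

```text
clock: 14.62
tool_pos: [0.4851, 0.0107, 0.0171]
ee_rot: [-1.571, -0.03, 0.03]
contact_force: [-0.6, 0.1, 0.2]
opening: 0.823
```

Emit:
arm_command(
  increments=[
    [0,0,0,0,0,0,1],
    [0,0,0,0,0,0,1],
    [0,0,0.025,0,0,0,1],
    [0,0,0.035,0,0,0,1],
    [0,0,0.035,0,0,-0.05,1],
  ],
)

```text
clock: 15.03
tool_pos: [0.4844, 0.0108, 0.1129]
ee_rot: [-1.571, 0.01, -0.007]
contact_force: [-0.0, 0.6, 0.6]
opening: 1.004
```

Emit:
arm_command(
  increments=[
    [0,0,0,0,0,-0.12,1],
    [0,0,0,0,0,-0.12,1],
    [0,0,0,0,0,-0.12,1],
    [0,0,0,0,0,-0.12,1],
    [0,0,0,0,0,-0.12,1],
  ],
)

```text
clock: 15.45
tool_pos: [0.4851, 0.0107, 0.1122]
ee_rot: [-1.516, 0.484, -0.484]
contact_force: [0.3, 0.4, -0.3]
opening: 0.999
```

Emit:
arm_command(
  increments=[
    [0,0,0,0,0,-0.12,1],
    [0,0,0,0,0,-0.12,1],
    [0,0,0,0,0,-0.12,1],
    [0,0,0,0,0,-0.12,1],
    [0,0,0,0,0,-0.12,1],
  ],
)

```text
clock: 15.87
tool_pos: [0.485, 0.0108, 0.1121]
ee_rot: [-1.356, 0.945, -0.945]
contact_force: [0.1, -0.1, -0.1]
opening: 0.999
```

Emit:
arm_command(
  increments=[
    [0,0,0,0,0,-0.12,1],
    [0,0,0,0,0,-0.12,1],
    [0,0,0,0,0,-0.07,1],
    [0,0,0,0,0,0,1],
    [0,0,0,0,0,0,1],
  ],
)

```text
clock: 16.28
tool_pos: [0.485, 0.0108, 0.1121]
ee_rot: [-1.233, 1.171, -1.171]
contact_force: [0.2, -0.1, 0.3]
opening: 0.999
```

```bash
python3 st.py .4853 .0107 .0125 2.2; python3 - <<'E'
from ov import *
from station import capture
s=capture("scene");t=capture("top");pickle.dump((s,t),open("p3.pkl","wb"))
F=xf(case(.003),.4853,.0107,np.radians(92.2))
overlay(s,F,"pics/o3.png",12)
q,c=fit([s],lambda p:xf(case(.003),*p),[.4853,.0107,1.609],[.003,.003,.03]);print(q,np.degrees(q[2]),c)
E
```

```text
16.28 pos [0.485  0.0108 0.1121] jaw 2.96 y [-0.  0. -1.] F [ 0.2 -0.1  0.3] open 93.9 j [-0.05  0.26  1.8   0.    1.08 -0.11]
need [ 0.0003 -0.0001 -0.0996] turn -0.0133
[0.48472302 0.01176898 1.60946627] 92.21562446931136 82.9108977720038
```

View pics/o3.png

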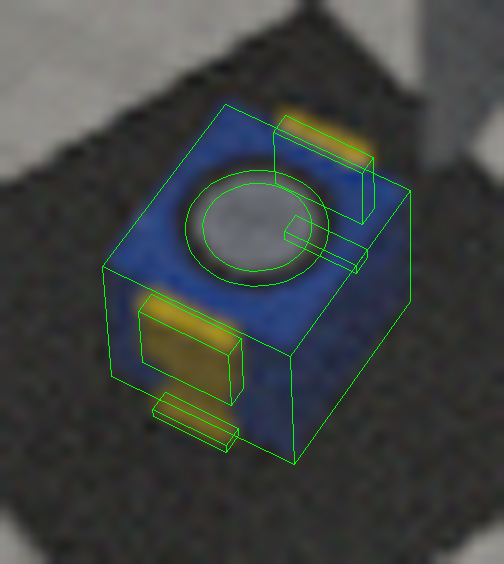

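Blue stands upright on the mat, fitted at (0.4847,0.0118) with yaw 92.2°. I'll descend to grip its plain sides.

Emit:
arm_command(
  increments=[
    [0,0.0004,-0.03,0,0,-0.013,1],
    [0,0,-0.03,0,0,0,1],
    [0,0,-0.025,0,0,0,1],
    [0,0,-0.01,0,0,0,1],
    [0,0,-0.004,0,0,0,1],
  ],
)

```text
clock: 16.8
tool_pos: [0.4843, 0.0112, 0.0118]
ee_rot: [-1.228, 1.184, -1.18]
contact_force: [-0.0, -0.5, -0.6]
opening: 1.0
```

Emit:
arm_command(
  increments=[
    [0,0,0,0,0,0,1],
    [0,0,0,0,0,0,1],
  ],
)

```text
clock: 16.97
tool_pos: [0.4858, 0.0111, 0.0143]
ee_rot: [-1.225, 1.181, -1.183]
contact_force: [-1.1, 0.3, 0.3]
opening: 0.999
```

```bash
python3 st.py .485 .0112 .0125 2.2
```

```text
16.97 pos [0.4858 0.0111 0.0143] jaw 2.09 y [ 0.0015 -0.     -1.    ] F [-1.1  0.3  0.3] open 93.9 j [-0.05  0.42  1.87  0.    0.86 -0.09]
need [-0.0008  0.0001 -0.0018] turn 0.0019
```

Emit:
arm_command(
  increments=[
    [0,0,0,0,0,0,0],
    [0,0,0,0,0,0,0],
    [0,0,0,0,0,0,0],
    [0,0,0,0,0,0,0],
    [0,0,0,0,0,0,0],
  ],
)

```text
clock: 17.38
tool_pos: [0.4852, 0.0111, 0.0134]
ee_rot: [-1.226, 1.182, -1.183]
contact_force: [-0.4, -0.5, 0.9]
opening: 0.68
```

Emit:
arm_command(
  increments=[
    [0,0,0,0,0,0,0],
    [0,0,0,0,0,0,0],
    [0,0,0,0,0,0,0],
    [0,0,0,0,0,0,0],
  ],
)

```text
clock: 17.72
tool_pos: [0.4851, 0.0111, 0.0132]
ee_rot: [-1.226, 1.183, -1.183]
contact_force: [-1.1, 0.4, 1.5]
opening: 0.528
```

```bash
python3 st.py .485 .0112 .0125 2.2
```

```text
17.72 pos [0.4851 0.0111 0.0132] jaw 2.07 y [-1.e-04 -0.e+00 -1.e+00] F [-1.1  0.4  1.5] open 49.6 j [-0.05  0.42  1.87 -0.    0.85 -0.09]
need [-0.0001  0.0001 -0.0007] turn 0.0023
```

Emit:
arm_command(
  increments=[
    [0,0,0.01,0,0,0,0],
    [0,0,0.035,0,0,0,0],
    [0,0,0.04,0,0,0,0],
    [0,0,0.04,0,0,0,0],
    [0,0,0.04,0,0,0,0],
  ],
)

```text
clock: 18.13
tool_pos: [0.4844, 0.0112, 0.1806]
ee_rot: [-1.226, 1.183, -1.182]
contact_force: [0.1, 0.7, -0.5]
opening: 0.531
```

Emit:
arm_command(
  increments=[
    [0,0,0.02,0,0,0.01,0],
    [0.0063,-0.032,0,0,0,0,0],
    [0.0063,-0.032,0,0,0,0,0],
    [0.0063,-0.032,0,0,0,0,0],
    [0.0063,-0.032,0,0,0,0,0],
  ],
)

```text
clock: 18.55
tool_pos: [0.5101, -0.1182, 0.199]
ee_rot: [-1.231, 1.174, -1.175]
contact_force: [1.1, 1.1, -1.8]
opening: 0.531
```

Emit:
arm_command(
  increments=[
    [0.0063,-0.032,0,0,0,0,0],
    [0.0063,-0.032,0,0,0,0,0],
    [0.0063,-0.032,0,0,0,0,0],
    [0.0063,-0.032,0,0,0,0,0],
    [0,0,0,0,0,0,0],
  ],
)

```text
clock: 18.97
tool_pos: [0.5352, -0.2494, 0.1981]
ee_rot: [-1.23, 1.178, -1.178]
contact_force: [-1.1, -0.1, -2.0]
opening: 0.535
```

Emit:
arm_command(
  increments=[
    [0,0,0,0,0,0,0],
    [0,0,0,0,0,0,0],
  ],
)

```text
clock: 19.13
tool_pos: [0.5352, -0.2444, 0.1983]
ee_rot: [-1.231, 1.176, -1.175]
contact_force: [0.6, -0.2, -2.9]
opening: 0.53
```

```bash
python3 st.py .5355 -.2460 .1082 2.6
```

```text
19.13 pos [ 0.5352 -0.2444  0.1983] jaw 2.63 y [-5.e-04  4.e-04 -1.e+00] F [ 0.6 -0.2 -2.9] open 49.8 j [-0.49  0.39  1.42  0.    1.34 -0.54]
need [ 0.0003 -0.0016 -0.0901] turn -0.0005
```

Emit:
arm_command(
  increments=[
    [0,-0.001,-0.03,0,0,0,0],
    [0,0,-0.03,0,0,0,0],
    [0,0,0,0,0,0,0],
    [0,0,0,0,0,0,0],
    [0,0,0,0,0,0,0],
  ],
)

```text
clock: 19.55
tool_pos: [0.5362, -0.2455, 0.1402]
ee_rot: [-1.23, 1.173, -1.176]
contact_force: [0.3, -0.3, -1.9]
opening: 0.529
```

```bash
python3 st.py .5355 -.2460 .1082 2.6; python3 - <<'E'
from ov import *
from station import capture,sense
s=capture("scene");pickle.dump(s,open("p4.pkl","wb"))
x,y,z=sense()['tool_pos']
F=xf(case(z-.0102),x,y,np.radians(92.6))+xf(case(.054),.5354,-.2458,np.radians(92.7))
overlay(s,F,"pics/o4.png",8)
E
```

```text
19.55 pos [ 0.5362 -0.2455  0.1402] jaw 2.69 y [ 1.8e-03 -9.0e-04 -1.0e+00] F [ 0.3 -0.3 -1.9] open 49.7 j [-0.49  0.44  1.48  0.    1.22 -0.54]
need [-0.0007 -0.0005 -0.032 ] turn -0.0016
```

View pics/o4.png

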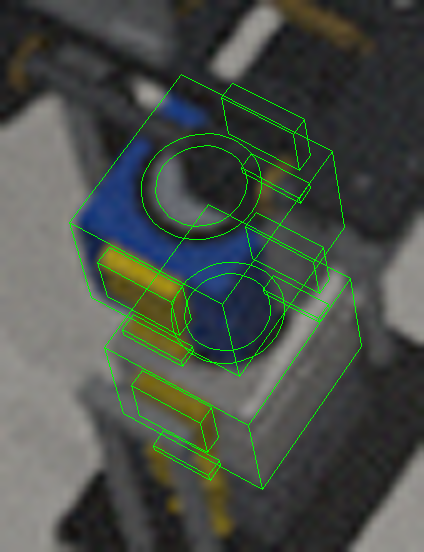

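White and blue both match their outlines within about half a pixel. I'll lower blue.

Emit:
arm_command(
  increments=[
    [-0.0004,-0.0003,-0.01,0,0,0,0],
    [0,0,-0.01,0,0,0,0],
    [0,0,-0.006,0,0,0,0],
    [0,0,0,0,0,0,0],
    [0,0,0,0,0,0,0],
  ],
)

```text
clock: 20.02
tool_pos: [0.5349, -0.2461, 0.1117]
ee_rot: [-1.231, 1.176, -1.174]
contact_force: [0.4, 0.7, -2.2]
opening: 0.529
```

```bash
python3 st.py .5355 -.2460 .1082 2.6
```

```text
20.02 pos [ 0.5349 -0.2461  0.1117] jaw 2.63 y [-9.e-04  5.e-04 -1.e+00] F [ 0.4  0.7 -2.2] open 49.7 j [-0.49  0.47  1.51  0.    1.16 -0.54]
need [ 0.0006  0.0001 -0.0035] turn -0.0006
```

Emit:
arm_command(
  increments=[
    [0,0,-0.0015,0,0,0,0],
    [0,0,-0.001,0,0,0,0],
    [0,0,0,0,0,0,0],
    [0,0,0,0,0,0,0],
  ],
)

```text
clock: 20.35
tool_pos: [0.5351, -0.2462, 0.1098]
ee_rot: [-1.231, 1.175, -1.175]
contact_force: [0.0, -0.4, -0.5]
opening: 0.527
```

```bash
python3 st.py .5355 -.2460 .1082 2.6
```

```text
20.35 pos [ 0.5351 -0.2462  0.1098] jaw 2.64 y [ 2.e-04 -1.e-04 -1.e+00] F [ 0.  -0.4 -0.5] open 49.5 j [-0.49  0.48  1.51 -0.    1.16 -0.54]
need [ 0.0004  0.0002 -0.0016] turn -0.0006
```

Emit:
arm_command(
  increments=[
    [0.0003,0,-0.001,0,0,0,0],
    [0,0,0,0,0,0,0],
  ],
)

```text
clock: 20.52
tool_pos: [0.5354, -0.2461, 0.1086]
ee_rot: [-1.231, 1.175, -1.175]
contact_force: [-0.3, -0.0, -1.9]
opening: 0.53
```

Emit:
arm_command(
  increments=[
    [0,0,-0.0005,0,0,0,0],
    [0,0,0,0,0,0,0],
  ],
)

```text
clock: 20.68
tool_pos: [0.5354, -0.2462, 0.1082]
ee_rot: [-1.231, 1.175, -1.175]
contact_force: [-1.1, 0.7, -1.3]
opening: 0.528
```

Emit:
arm_command(
  increments=[
    [0,0,-0.0005,0,0,0,0],
    [0,0,0,0,0,0,0],
  ],
)

```text
clock: 20.85
tool_pos: [0.5355, -0.2462, 0.1082]
ee_rot: [-1.231, 1.175, -1.176]
contact_force: [-1.0, 0.8, 4.6]
opening: 0.53
```

Contact came at 0.1082. I'll ease off, release and withdraw.

Emit:
arm_command(
  increments=[
    [0,0,0.0003,0,0,0,0],
    [0,0,0,0,0,0,1],
    [0,0,0,0,0,0,1],
    [0,0,0,0,0,0,1],
    [0,0,0,0,0,0,1],
  ],
)

```text
clock: 21.27
tool_pos: [0.5354, -0.2461, 0.1079]
ee_rot: [-1.231, 1.175, -1.175]
contact_force: [-0.7, -0.4, -0.5]
opening: 0.775
```

Emit:
arm_command(
  increments=[
    [0,0,0,0,0,0,1],
    [0,0,0,0,0,0,1],
    [0,0,0.025,0,0,0,1],
    [0,0,0.035,0,0,0,1],
    [0,0,0.04,0,0,0,1],
  ],
)

```text
clock: 21.68
tool_pos: [0.5346, -0.2457, 0.2078]
ee_rot: [-1.232, 1.178, -1.173]
contact_force: [0.5, -0.1, -0.7]
opening: 1.0
```

Emit:
arm_command(
  increments=[
    [0,0.035,0.01,0,0,0,1],
    [0,0.04,0,0,0,0,1],
    [0,0.04,0,0,0,0,1],
    [0,0.04,0,0,0,0,1],
    [0,0.04,0,0,0,0,1],
  ],
)

```text
clock: 22.1
tool_pos: [0.535, -0.0494, 0.2181]
ee_rot: [-1.23, 1.175, -1.176]
contact_force: [0.1, 0.2, 0.2]
opening: 1.001
```

Emit:
arm_command(
  increments=[
    [0,0.04,0,0,0,0,1],
    [0,0.02,0,0,0,0,1],
    [0,0,0,0,0,0,1],
    [0,0,0,0,0,0,1],
    [0,0,0,0,0,0,1],
  ],
)

```text
clock: 22.52
tool_pos: [0.5354, 0.0081, 0.2179]
ee_rot: [-1.231, 1.175, -1.175]
contact_force: [-0.0, -0.3, 0.2]
opening: 0.996
```

```bash
python3 st.py; python3 - <<'E'
from ov import *
from station import capture
s=capture("scene");t=capture("top");pickle.dump((s,t),open("p5.pkl","wb"))
st=xf(stand(),.5376,-.2466,np.radians(92.1))
G=lambda p:st+xf(case(.098,n='b'),*p[:3])+xf(case(.054,n='w'),*p[3:6])+xf(case(.01,n='g'),.5356,-.2463,np.radians(92.8))
for cs in([s],[t]):
    q,c=fit(cs,G,[.5355,-.246,1.62]*2,[.003,.003,.03]*2);print(np.round(q,4),np.degrees(q[2::3]),c)
cv2.imwrite("pics/e_s.png",cv2.resize(s['pixels'][235:320,180:260],None,fx=7,fy=7,interpolation=2))
cv2.imwrite("pics/e_sf.png",s['pixels']);cv2.imwrite("pics/e_tf.png",t['pixels'])
E
```

```text
22.52 pos [0.5354 0.0081 0.2179] jaw 2.63 y [ 0.e+00 -2.e-04 -1.e+00] F [-0.  -0.3  0.2] open 93.7 j [-0.05  0.26  1.55 -0.    1.34 -0.1 ]
[ 0.5361 -0.2462  1.611   0.5353 -0.2428  1.6235] [92.30553793 93.02103077] 160.94202980375312
[ 0.534  -0.2465  1.6107  0.5362 -0.2426  1.6439] [92.28611587 94.18728418] 189.32828795366547
```

View pics/e_s.png

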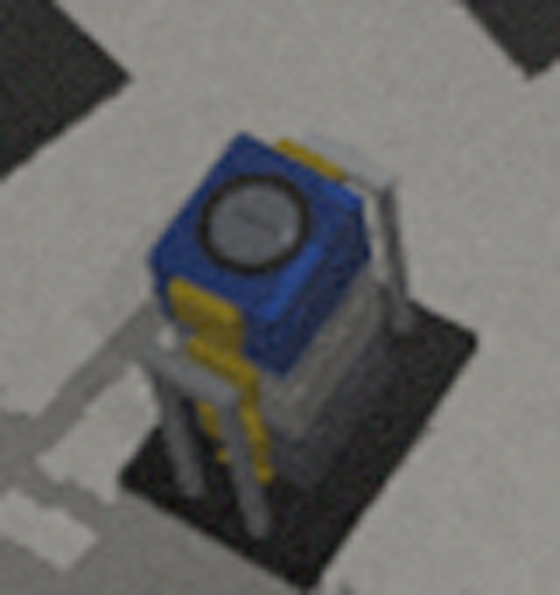

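View pics/e_sf.png

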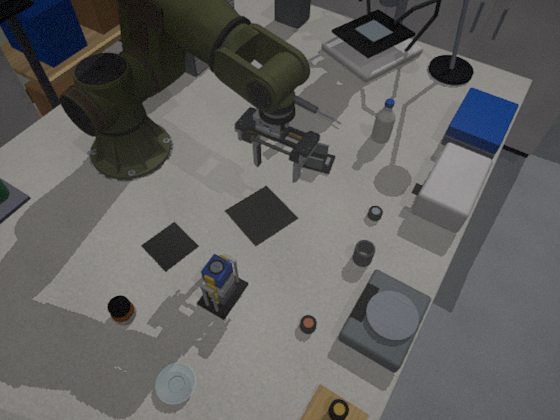

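The stack stands. The white fit's y (-0.243) disagrees with blue's (-0.246), but the hoops half hide it, so I'll check with a finer overlay.

```bash
python3 - <<'E'
from ov import *
s,t=pickle.load(open("p5.pkl","rb"))
B=xf(case(.098),.5355,-.2462,np.radians(92.5));G=xf(case(.01),.5356,-.2463,np.radians(92.8))
ims=[]
for y in(-.2462,-.2428):
    overlay(s,B+xf(case(.054),.5355,y,np.radians(92.8))+G,"pics/x.png",9,3);ims.append(cv2.imread("pics/x.png"))
h=min(i.shape[0] for i in ims);o=np.hstack([i[:h] for i in ims]);k=min(1,800/o.shape[1],600/h)
cv2.imwrite("pics/o5.png",cv2.resize(o,None,fx=k,fy=k))
st=xf(stand(),.5376,-.2466,np.radians(92.1))
for nm,c in(('s',s),('t',t)):
    for y in np.arange(-.250,-.239,.002):
        F=st+xf(case(.098,n='b'),.5355,-.2463,np.radians(92.3))+xf(case(.054,n='w'),.5355,y,np.radians(92.7))+G
        roi=auto(c,F,5);print(nm,round(y,4),round(cost(c,F,roi,objmask(c,xf(case(.054),.5355,-.245,1.62),roi,1)),2))
E
```

```text
s -0.25 123.26
s -0.248 117.32
s -0.246 109.14
s -0.244 102.3
s -0.242 99.33
s -0.24 102.57
t -0.25 102.47
t -0.248 100.62
t -0.246 93.59
t -0.244 91.1
t -0.242 89.93
t -0.24 90.42
```

View pics/o5.png

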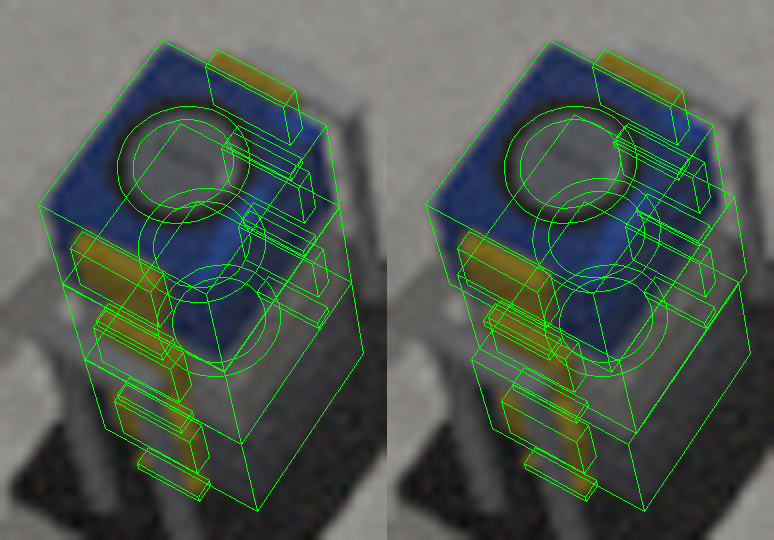

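```bash
python3 - <<'E'
from ov import *
s,t=pickle.load(open("p5.pkl","rb"))
u,v,w,h=200,262,36,46;k=11
P=[]
for y in(None,-.2462,-.2428)[:2]:
    im=cv2.convertScaleAbs(cv2.resize(s['pixels'][v:v+h,u:u+w],None,fx=k,fy=k,interpolation=2),alpha=1.8)
    if y:
        for F,c in((xf(case(.098),.5355,-.2462,np.radians(92.5)),(255,255,0)),(xf(case(.054),.5355,-.2462,np.radians(92.8)),(0,255,0)),(xf(case(.054),.5355,-.2428,np.radians(92.8)),(0,0,255)),(xf(case(.01),.5356,-.2463,np.radians(92.8)),(255,0,255))):
            C=-s['R'].T@s['t']
            for p,l in F:
                if l[:2] in('ri','di') : continue
                n=np.cross(p[1]-p[0],p[2]-p[1])
                if n@(C-p[0])<=0: continue
                q=(proj(s,p)[0]-[u,v]+.5)*k-.5
                cv2.polylines(im,[np.round(q).astype(int)],True,c,1)
    P.append(im)
cv2.imwrite("pics/o6.png",np.hstack(P))
E
```

```text
(no output)
```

View pics/o6.png

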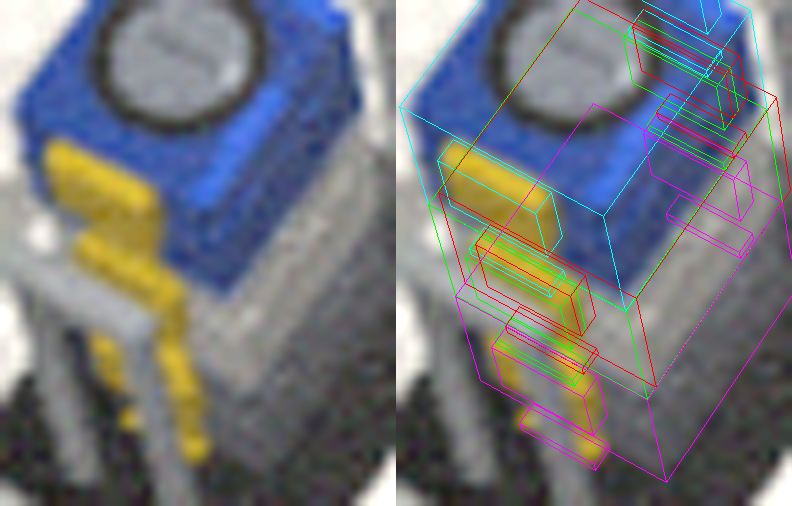

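The tab edges settle it. The right edges of the blue, white and grey tabs (crop x 162, 186 and 207) line up with a square stack to about 1 mm. The low-visibility fit was biased by the hoop. The bystanders are at their original pixels, so I'll hand in.

```bash
python3 -c "
from station import job_done
print(job_done())"
```

```text
the job is handed in; nothing more can be done
None
```

The job is done and handed in at about 22.5 s of the 72 s allowed. The blue, white and grey cases are stacked in the stand with their tabs towards the hoops.

- **White:** I gripped it by its plain sides and lowered it onto the grey case. It made contact at the expected height, and I released it with the load eased off.
- **Blue:** I pinched both tabs fully in, lifted it straight out of the dock and set it upright on the larger mat. I let go, took it again by its plain sides and lowered it onto the white case until it rested.
- **Last checks:**
  - The robot is well clear and touching nothing.
  - The bystanders I checked in the picture are at their original places.
  - Both cameras put the blue case within about 1–2 mm and 1° of the grey case.
  - The contact forces I read stayed under 20 N.
- **One disagreement:** The last fit put the white case, mostly hidden by then, about 3.5 mm off along the stand's x. The fits made just after placing it (within about 2 mm of grey) and the tab edges in the final close-up (about 1 mm) did not agree. I judged the late fit to be biased by the hoop and left the stack as it was.

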